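# Seat a key pad in its cup and slide the keeper over it

## Task

Without picking anything up, nudge the loose cream key pad across the top of the dark walnut block with your fingertips until it drops flat into the round brass cup, then push the brass keeper by its upright tab fully home over the pad's edge. Do not lift the pad or push it off the block, leave everything else on the bench where it is, and finish clear of everything.

Things in the scene. Friction and masses are not known exactly. Their poses are not given: they have to be found in the camera images.
- pad: the loose key pad: a flat cream leather-faced disc, 44 mm diameter, 8 mm thick, about 40 g, with an 18 mm brass dot in the middle of its top. Origin at the centre of its underside, z up. It starts flat on the block's top, 60 to 90 mm from the cup's centre, on the cup's -y side in the block's axes
- pad_center (a point): the centre of the pad, half-way up (4 mm above its underside)
- block: the dark walnut block, 170 mm (its x) by 260 mm (its y), 24 mm thick, fixed to the bench, turned up to 0.5 rad from the world's axes. Origin at the centre of its underside, z up. The cup is in its middle, the keeper on the cup's +y side between two low steel rails (8 mm high, 51 mm apart over their outer faces), the loose pad on the -y side
- cup (a point): the centre of the mouth of the round brass cup, level with the block's flat top (24 mm above the bench); its axes are the block's. The recess is 48 mm in diameter, 8 mm deep, with a flat floor: the seated pad is flush with the block's top and has 2 mm of play all round. A thin flat brass ring marks its edge
- keeper (a joint): travel of the keeper, a brass plate 36 mm wide (block x) that slides along the block's -y. 0 m = open, front edge 40 mm from the cup's centre; 0.032 m = home at its stop, front edge 8 mm from the centre, over the pad's edge. Starts at 0 to 0.008, stays where left, needs about 2 N. Its plate passes 2.5 mm above the block's top: it clears only a pad lying flat in the cup
- keeper_tab (a point): the middle of the back face of the keeper's upright tab; push this face towards the block's -y. The tab stands at the rear end of the keeper, 36 mm wide (block x), 6 mm thick (block y), from 5.5 to 31.5 mm above the block's top. This point is 18.5 mm above the block's top and, at joint 0, 90 mm from the cup's centre along the block's +y
- cork: a cork stopper, 26 mm diameter, 34 mm tall, standing on the block at its +x +y corner; origin at the centre of its underside. Leave it alone
- oboe_joint: a dark wooden oboe joint with silver keys on two wooden feet, 250 mm long, 55 mm high, on the bench to the left; origin under its centre. Leave it alone
- key_tray: a shallow wooden tray of loose silver keys, 200 x 150 x 30 mm, on the bench to the right; origin under its centre. Leave it alone
- glue_jar: an amber glass jar with a black cap, 52 mm diameter, 70 mm tall, on the far side; origin at the centre of its underside. Leave it alone
- tool_cup: a blue cup of small tools, 72 mm diameter, cup 85 mm tall, tools to about 160 mm, on the far side; origin at the centre of its underside. Leave it alone
- small_pad: a smaller black pad, 28 mm diameter, 6 mm thick, on the bench beyond the block; not the one to seat; origin at the centre of its underside. Leave it alone
- screwdriver: a screwdriver with a dark wooden handle, 160 mm long, on the bench to the left; lying along its own x. Leave it alone
Things that resemble listed ones, but are neither listed nor needed, are in the scene too. What is shaped like the pad but orange or pink is not meant.

How it is judged:
On the way, in this order (a step that is already met when the one before it is completed fails the run):
1. the pad has dropped flat into the cup (horizontal distance between pad_center and cup below 0.004 m and z of pad_center in the frame of cup between -0.006 and -0.0025 m and angle between pad's own z axis and vertical below 0.06 rad), for 0.2 s.
2. the keeper is pushed home over the seated pad (all of step 1 and value of joint keeper above 0.029 m), for 0.2 s.
At the end, for the whole second after the job is handed in: the pad lies at rest in the cup, its centre within 4 mm of the cup's centre, flush within 1.5 mm and flat within 0.06 rad, and the keeper is home (joint above 0.029 of 0.032 m) (all of step 2 and linear speed of pad below 0.01 m/s); the robot touches nothing.
It fails at once if the pad was lifted more than 6 mm off the block's top (z of pad_center in the frame of cup above 0.01 m).
It fails at once if the pad was pushed off the block (z of pad_center in the frame of cup below -0.012 m).
It fails at once if something else on the bench or block was moved more than 20 mm (distance of any of cork, oboe_joint, key_tray, glue_jar, tool_cup, small_pad, screwdriver from where it was at the start of the episode above 0.02 m).
It also fails if it takes over 42 s, if anything falls off the work surface, if the arm or the gripper's body presses on something with over 40 N, if the wrist force passes 120 N, or if a joint passes its speed limit or range.

## Robot

A 6-joint arm with a two-finger parallel gripper is mounted at the origin on the work surface. World frame = base frame: x ahead of the robot, y to its left, z up, the work surface at z = 0. Lengths are in m, angles in rad, forces in N, time in s.
With the tool pointing down it reaches from about 0.375 to 0.9 m from the base axis. Payload 3.1 kg.
Tool frame: the origin (TCP) lies between the finger pads; the fingertips stand 22 mm ahead of it and the grasp point (between the pads) lies 3 mm ahead of it; z points along the fingers, y is the direction in which the jaws open and shut (so a half turn about z gives the same grasp; the last joint's range is limited). The gripper opens to 87 mm and grips with 3 to 60 N. Pads are 19 mm wide; open, the fingers measure 117 mm over their backs; the gripper's body (75 mm by 190 mm) begins 51 mm behind the grasp point.
Start: joints at [0.998, 0.527, 1.433, -0, 1.181, -0.178], TCP at [0.24, 0.577, 0.245] pointing down, gripper open.
Joint ranges: [-3.08, 3.08], [-0.75, 2.2], [0.22, 2.44], [-1.43, 4.57], [0, 2.65], [-2.85, 2.85]. Speed limits (rad/s): [2.79, 2.79, 3.14, 3.14, 3.14, 3.14].

## Interface

Orientations are given as a unit quaternion [x, y, z, w].
In Python, from rig import get_obs, camera, get_calibration, hand_in, search_frame gives the robot as it stands.
- The arm moves only by the shell command python3 -m jog 'ROWS' [FORCE]. ROWS is JSON, a list of rows, each an object with "grip": the closure in counts, from 0 (fully open) to 255 (shut); "travel": the shift along the world's x, y, z in cm, a list of three; "twist": the turn about the world's z in degrees. A call has 1 to 8 rows; each row shifts and turns the commanded pose from where the row before left it; what a row does not reach is not made up. A row lasts 1/10 s, in which the tool goes at most 50 mm and 8.59 degrees, less where a joint would pass 70% of its speed; a pose out of reach is approached as far as the arm can. A call is refused whole if a number of a shift passes 5 or a number of a turn 8.59, either way. A call with a gripper value outside its range is refused whole. The fingers move at their own pace and stop on an object; FORCE is the grip in N (left out, the last holds). Time passes only in rows, so rows that do not move let the fingers close. It gives the time, the measured TCP pose, the force and the opening at its end, in the units of the state.
- get_obs(): the state, without advancing time (a new reading comes with each control period).
- camera(name): name is "scene" or "top"; returns the picture (384x512x3 uint8, red, green, blue); there is no depth.
- get_calibration(name): a dict with "fx", "fy", "cx", "cy" (pixels), "k1" (the pictures are not rectified: a ray, as slopes to the right and down, at radius r is drawn at 1 + k1 r^2 times it, then the intrinsics apply), "R" (3x3) and "t" (3): a world point X has camera coordinates R X + t. Camera axes: x right, y down, z forward; pixel columns grow to the right and rows downward; lengths in m; the calibration is good to about 2 mm. A picture is of the moment at which its call begins. get_calibration takes no time and is no camera call.
- hand_in(): hands the job in, once; it reports no verdict.
Trained networks look in the newest picture that a camera, given by its name, has taken for a name from the list of things; names that differ only in an ending like _2 or _b are one class to them, and where a whole thing is asked for, a point or a joint stands for the part that bears it (a point fixed in the world has none). Each returns a list of dicts, best first, with "p" (0 to 1); they miss things now and then, are a little off and sometimes report something else, mostly with a low value. They report only what shows in the picture. A call takes as long as a camera call. They do not tell look-alikes from the thing itself.
- search_frame(target, camera): "at" ([x, y, z] in m, in world coordinates, good to about 4 mm: the middle of the surface that is visible of it).
The state is a dict: "time": time; "q": joint angles; "joint_velocities": joint speeds; "joint_torque": joint torques, N m; "position": TCP position; "tool_rot": TCP orientation; "ft_force": force on the tool from outside, world axes, zero at the start; "moment": the same for the moment, N m; "grip_width": finger opening in m.
Only numpy, scipy, OpenCV 4.12 (cv2) and the standard library are available. Lean on these libraries where they do the work, as an engineer would, in place of code of your own. Each camera call takes 0.05 s, during which the arm holds its last target. There are 200 camera calls.

## Working session

There is one attempt and no reset: what is moved stays moved. The work goes in short steps, Python scripts to look and compute and a shell command to move; the robot and the scene stay as the last step left them, time stands still between calls to the robot, and variables do not carry over. Pictures are saved under pics/ and viewed, about 8 in all and at most 12, crops included, and the job is handed in when it is done.

```bash
mkdir -p pics; ls; cat > h.py <<'E'
import numpy as np, cv2
from rig import *
def K(n):
    c=get_calibration(n); return c,np.array(c["R"]),np.array(c["t"])
def proj(n,X):
    c,R,t=K(n); p=np.atleast_2d(X)@R.T+t; s=p[:,:2]/p[:,2:]; s=s*(1+c["k1"]*(s**2).sum(1,keepdims=True))
    return s*[c["fx"],c["fy"]]+[c["cx"],c["cy"]]
def back(n,uv,z):
    c,R,t=K(n); d=(np.atleast_2d(uv)-[c["cx"],c["cy"]])/[c["fx"],c["fy"]]; s=d.copy()
    for _ in range(20): s=d/(1+c["k1"]*(s**2).sum(1,keepdims=True))
    r=np.c_[s,np.ones(len(s))]@R; C=-R.T@t
    return C+r*((z-C[2])/r[:,2:])
def save(n,f,box=None,k=1):
    im=camera(n)[:,:,::-1]
    if box: im=im[box[1]:box[3],box[0]:box[2]]
    cv2.imwrite('pics/'+f,cv2.resize(im,None,fx=k,fy=k,interpolation=cv2.INTER_CUBIC))
E
python3 - <<'E'
from h import *
a=camera("top");b=camera("scene")
cv2.imwrite("pics/a.png",np.vstack([a,b])[:,:,::-1])
cv2.imwrite("pics/top.png",cv2.resize(a,(800,600))[:,:,::-1])
for n in ("pad","keeper_tab","cork","block","cup"):
  for c in ("top","scene"):
    try:
      r=search_frame(n,c)
      for d in r[:5]: print(n,c,np.round(d["at"],4),round(d["p"],2),proj(c,d["at"]).round()[0])
    except Exception as e: print(n,c,e)
print(get_obs()["time"],get_obs()["position"],get_obs()["tool_rot"])
E
```

```text
pics
pad top [ 0.5434 -0.2268  0.0048] 0.64 [341. 178.]
pad top [ 0.3531 -0.088   0.0112] 0.62 [294. 241.]
pad top [ 0.4952 -0.1029  0.0332] 0.56 [300. 192.]
pad scene [ 0.4999 -0.1075  0.0327] 0.64 [225. 197.]
pad scene [ 0.5538 -0.2316  0.0074] 0.59 [195. 223.]
pad scene [ 0.3555 -0.0928  0.0079] 0.5 [217. 173.]
pad scene [0.8313 0.0712 0.0576] 0.27 [316. 251.]
keeper_tab top [0.5159 0.0405 0.028 ] 0.64 [252. 184.]
keeper_tab scene [0.521  0.0403 0.0293] 0.44 [267. 190.]
cork top [0.5789 0.0672 0.0573] 0.44 [243. 162.]
block top [ 0.5245 -0.0196  0.0249] 0.85 [272. 182.]
block scene [ 0.5393 -0.0297  0.0238] 0.65 [250. 200.]
block scene [ 0.619  -0.4255  0.0054] 0.57 [142. 256.]
cup top [ 0.5235 -0.0215  0.0228] 0.9 [273. 183.]
cup top [0.5758 0.0695 0.0592] 0.49 [243. 163.]
cup scene [ 0.5393 -0.032   0.0218] 0.66 [250. 201.]
0.6 [0.24034397 0.57689721 0.24455929] [ 1.96105272e-01  9.80582848e-01 -1.40891495e-05  3.75071720e-06]
```

View pics/top.png

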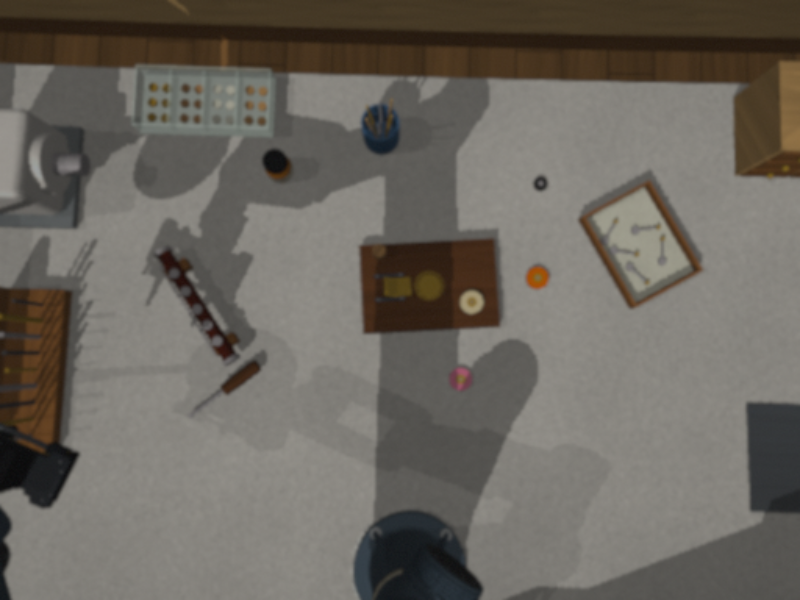

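The top picture (800x600) shows three pad-shaped discs: cream on the block (472,302), orange on the bench (538,277) and pink on the bench (461,379). The cream one on the block fits the description. The cup is at (429,286), the keeper at (397,287) and the cork at (379,251). Next I'll check the choice in a close crop.

```bash
python3 - <<'E'
from h import *
a=camera("top");b=camera("scene")
A=cv2.resize(a[145:220,222:332],(800,545),interpolation=cv2.INTER_CUBIC)
B=cv2.resize(b[150:260,170:335],(800,533),interpolation=cv2.INTER_CUBIC)
cv2.imwrite("pics/ct.png",A[:,:,::-1]);cv2.imwrite("pics/cs.png",B[:,:,::-1])
print({k:v for k,v in get_calibration("top").items()}); 
print({k:v for k,v in get_calibration("scene").items()})
for n,im in (("top",a),("scene",b)):
  hsv=cv2.cvtColor(im,cv2.COLOR_RGB2HSV)
  x0,y0,x1,y1=(222,145,332,220) if n=="top" else (170,150,335,260)
  print(n,hsv[193 if n=="top" else 197,(285 if n=="top" else 210):(320 if n=="top" else 245)].tolist())
E
```

```text
{'fx': 417.6108058171264, 'fy': 417.6108058171264, 'cx': 259.768139049954, 'cy': 185.3665246030776, 'k1': 0.028837834342057007, 'R': array([[ 0.02469844, -0.99967775,  0.00586345],
       [-0.9943903 , -0.02517038, -0.10273456],
       [ 0.10284904, -0.00329317, -0.99469153]]), 't': array([0.00485241, 0.51406102, 1.21485337])}
{'fx': 400.38566238640925, 'fy': 400.38566238640925, 'cx': 255.89246878666683, 'cy': 190.33196348792026, 'k1': -0.11182381135625828, 'R': array([[ 0.36410426,  0.93135086, -0.00369724],
       [ 0.68052956, -0.26875366, -0.68165313],
       [-0.63585187,  0.24567672, -0.73166614]]), 't': array([-0.18787604, -0.32519463,  1.74513946])}
top [[12, 150, 51], [11, 156, 49], [12, 156, 49], [13, 153, 50], [12, 161, 54], [12, 155, 64], [13, 159, 69], [12, 156, 72], [15, 110, 86], [19, 82, 118], [20, 74, 148], [22, 70, 161], [22, 72, 162], [21, 82, 155], [21, 115, 142], [21, 131, 130], [20, 114, 125], [20, 118, 125], [21, 136, 129], [21, 115, 140], [21, 84, 154], [22, 72, 162], [23, 69, 163], [23, 65, 150], [22, 70, 116], [15, 101, 83], [13, 154, 71], [12, 169, 71], [12, 159, 72], [12, 154, 73], [12, 159, 72], [12, 163, 72], [11, 145, 72], [11, 100, 74], [13, 46, 78]]
scene [[10, 155, 51], [11, 134, 57], [8, 137, 56], [10, 146, 54], [10, 158, 55], [12, 152, 52], [12, 145, 58], [8, 147, 59], [11, 152, 57], [16, 97, 92], [22, 70, 143], [23, 63, 170], [23, 69, 171], [21, 84, 163], [20, 115, 144], [20, 129, 136], [20, 119, 143], [21, 103, 151], [22, 81, 163], [23, 63, 170], [25, 60, 170], [22, 62, 147], [20, 78, 102], [10, 130, 63], [9, 154, 58], [10, 156, 54], [11, 153, 50], [8, 142, 36], [8, 124, 33], [12, 128, 34], [11, 128, 34], [9, 120, 36], [11, 128, 40], [16, 147, 52], [18, 156, 59]]
```

View pics/ct.png

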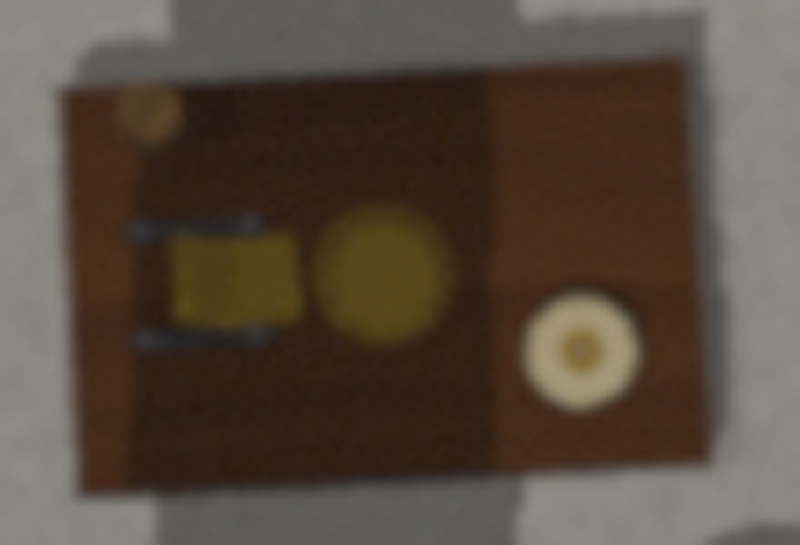

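View pics/cs.png

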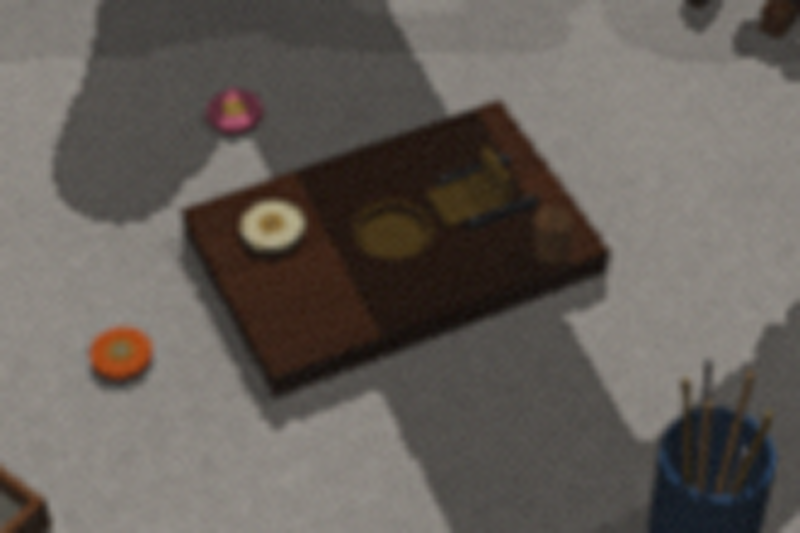

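The crops confirm it: the cream disc with the brass dot lies on the block at (580,350) in the top crop, and the orange and pink ones are on the bench. Next I'll fit the poses by combining both cameras.

```bash
cat >> h.py <<'E'
def padpix(n,im=None):
    im=camera(n) if im is None else im
    hsv=cv2.cvtColor(im,cv2.COLOR_RGB2HSV).astype(float)
    m=((hsv[:,:,2]>95)&(hsv[:,:,0]>15)&(hsv[:,:,0]<30)&(hsv[:,:,1]>45)).astype(np.uint8)
    x0,y0,x1,y1=(222,145,332,220) if n=="top" else (170,150,335,260)
    w=np.zeros_like(m); w[y0:y1,x0:x1]=m[y0:y1,x0:x1]
    k,l,s,c=cv2.connectedComponentsWithStats(w)
    if k<2: return None,0
    i=1+s[1:,4].argmax(); return c[i],s[i,4]
E
python3 - <<'E'
from h import *
from scipy.optimize import least_squares
f=lambda p,s,o:(np.array(p,float)+.5)/s-.5+np.array(o)
T=f([(62,90),(684,60),(712,463),(80,495)],800/110,(222,145))   # +x+y, +x-y, -x-y, -x+y
S=f([(607,250),(275,380),(185,212),(500,102)],800/165,(170,150))
L=np.array([(85,130),(85,-130),(-85,-130),(-85,130)])/1e3
def W(x,P,z): c,s=np.cos(x[2]),np.sin(x[2]); return np.c_[P@np.array([[c,s],[-s,c]])+x[:2],np.full(len(P),z)]
for name,sel in (("top",[("top",T)]),("scene",[("scene",S)]),("both",[("top",T),("scene",S)])):
    r=least_squares(lambda x:np.concatenate([(proj(n,W(x,L,.024))-p).ravel() for n,p in sel]),[.52,-.02,.05])
    print(name,r.x.round(4),abs(r.fun).max().round(2))
cup_t=back("top",f([(383,274)],800/110,(222,145)),.024); cup_s=back("scene",f([(394,231)],800/165,(170,150)),.024)
print("cup",cup_t,cup_s)
for n in ("top","scene"):
    c,a=padpix(n); print("pad",n,c,a,back(n,c,.032).round(4))
print("tabtop top",back("top",f([(175,280)],800/110,(222,145)),.0555))
E
```

```text
top [ 0.5239 -0.0259  0.0758] 0.64
scene [ 0.5281 -0.0231  0.0829] 1.0
both [ 0.5253 -0.0246  0.0784] 1.38
cup [[ 0.52448078 -0.02517784  0.024     ]] [[ 0.52789624 -0.02324494  0.024     ]]
pad top [301.4040404  193.00505051] 198 [[ 0.4936 -0.1058  0.032 ]]
pad scene [225.83962264 195.72641509] 106 [[ 0.4964 -0.1035  0.032 ]]
tabtop top [[0.5164429  0.05899848 0.0555    ]]
```

Both cameras agree on the pad-to-cup vector: 86 mm at 69°, with the block's yaw at 0.079. I'll move over to the far side of the pad, turning the jaws across the push direction.

```bash
python3 -m jog '[{"grip":167,"travel":[1.5,-4.5,0],"twist":-5.5},{"grip":167,"travel":[1.5,-4.5,0],"twist":-5.5},{"grip":167,"travel":[1.5,-4.5,0],"twist":-5.5},{"grip":167,"travel":[1.5,-4.5,0],"twist":-5.5},{"grip":167,"travel":[1.5,-4.5,0],"twist":-5.5},{"grip":167,"travel":[1.5,-4.5,0],"twist":-5.5},{"grip":167,"travel":[1.5,-4.5,0],"twist":-5.5},{"grip":167,"travel":[1.5,-4.5,0],"twist":-5.5}]' 20
python3 -m jog '[{"grip":167,"travel":[1.5,-4.5,0],"twist":-5.5},{"grip":167,"travel":[1.5,-4.5,0],"twist":-5.5},{"grip":167,"travel":[1.5,-4.5,0],"twist":-5.5},{"grip":167,"travel":[1.5,-4.5,0],"twist":-5.5},{"grip":167,"travel":[1.5,-4.5,0],"twist":-5.5},{"grip":167,"travel":[1.5,-4.5,0],"twist":-5.5},{"grip":167,"travel":[1.5,-4.5,0],"twist":-5.5},{"grip":167,"travel":[1.5,-4.5,0],"twist":-5.5}]'
```

```text
time: 1.6
position: [0.3608, 0.2153, 0.2449]
tool_rot: [0.551, 0.835, 0.0, 0.0]
ft_force: [0.8, 0.5, 0.6]
grip_width: 0.0336
time: 2.4
position: [0.4807, -0.1452, 0.2448]
tool_rot: [0.824, 0.567, 0.0, 0.0]
ft_force: [1.1, 0.8, -0.2]
grip_width: 0.0297
```

```bash
python3 -m jog '[{"grip":167,"travel":[-0.2,-0.2,-4.5],"twist":0},{"grip":167,"travel":[0,0,-4.5],"twist":0},{"grip":167,"travel":[0,0,-4.5],"twist":0},{"grip":167,"travel":[0,0,-4],"twist":0},{"grip":167,"travel":[0,0,-2.2],"twist":0},{"grip":167,"travel":[0,0,0],"twist":0},{"grip":167,"travel":[0,0,0],"twist":0}]'
python3 - <<'E'
from h import *
for n in ("top","scene"):
    c,a=padpix(n); print("pad",n,c,a,back(n,c,.032).round(4))
save("top","p1.png",(232,150,342,225),7)
E
```

```text
time: 3.1
position: [0.4787, -0.1453, 0.0475]
tool_rot: [0.822, 0.569, 0.0, 0.0]
ft_force: [0.2, 0.0, -0.8]
grip_width: 0.0302
pad top [241.95454545 160.09090909] 22 [[0.5875 0.0726 0.032 ]]
pad scene [226.52631579 195.64210526] 95 [[ 0.4969 -0.1012  0.032 ]]
```

View pics/p1.png

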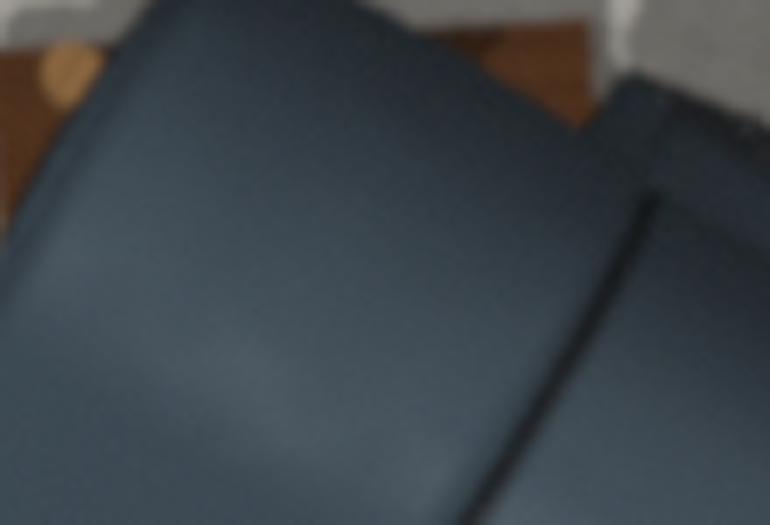

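The top view is blocked by the arm, which covers the pad, so I'll follow the push with the scene camera.

```bash
python3 -m jog '[{"grip":167,"travel":[0.29,0.75,0],"twist":0},{"grip":167,"travel":[0.29,0.75,0],"twist":0},{"grip":167,"travel":[0.29,0.75,0],"twist":0},{"grip":167,"travel":[0.29,0.75,0],"twist":0},{"grip":167,"travel":[0.29,0.75,0],"twist":0},{"grip":167,"travel":[0.29,0.75,0],"twist":0},{"grip":167,"travel":[0.29,0.75,0],"twist":0},{"grip":167,"travel":[0,0,0],"twist":0}]'
python3 - <<'E'
from h import *
for n in ("scene",):
    c,a=padpix(n); print("pad",n,c,a,back(n,c,.032).round(4))
save("scene","p2.png",(190,150,300,235),7)
E
```

```text
time: 4.05
position: [0.4989, -0.0915, 0.0475]
tool_rot: [0.822, 0.57, 0.0, -0.0]
ft_force: [0.5, -0.1, 0.7]
grip_width: 0.0301
pad scene [241.16666667 195.16666667] 30 [[ 0.5133 -0.0534  0.032 ]]
```

View pics/p2.png

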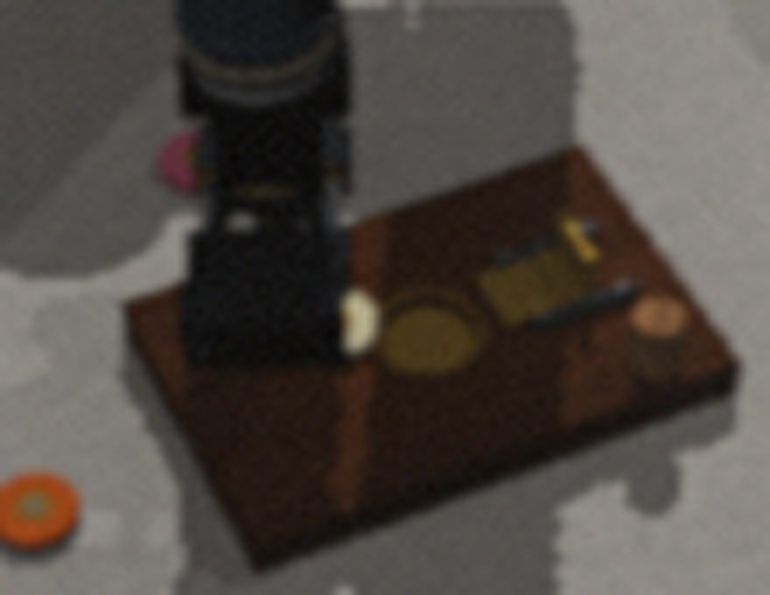

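The scene crop shows the pad (dot edge near 343,322) just ahead of the fingers, its front reaching the cup's rim (378) and aimed at the cup centre (428,340). I'll carry on slowly.

```bash
python3 -m jog '[{"grip":167,"travel":[0.19,0.46,0],"twist":0},{"grip":167,"travel":[0.19,0.46,0],"twist":0},{"grip":167,"travel":[0.19,0.46,0],"twist":0},{"grip":167,"travel":[0.19,0.46,0],"twist":0},{"grip":167,"travel":[0.19,0.46,0],"twist":0},{"grip":167,"travel":[0.19,0.46,0],"twist":0},{"grip":167,"travel":[0.19,0.46,0],"twist":0},{"grip":167,"travel":[0,0,0],"twist":0}]'
python3 - <<'E'
from h import *
save("scene","p3.png",(190,150,300,235),7)
E
```

```text
time: 4.95
position: [0.5122, -0.0597, 0.0476]
tool_rot: [0.822, 0.569, 0.0, 0.0]
ft_force: [-0.5, -0.6, 0.3]
grip_width: 0.03
```

View pics/p3.png

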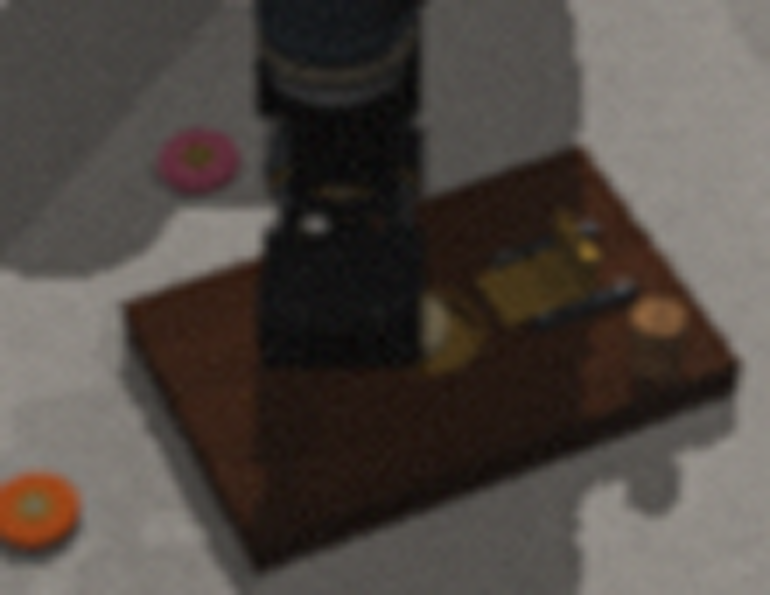

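The pad's front is now over the cup (450,320). I'll push the last 12 mm or so, then back off and look.

```bash
python3 -m jog '[{"grip":167,"travel":[0.15,0.3,0],"twist":0},{"grip":167,"travel":[0.15,0.3,0],"twist":0},{"grip":167,"travel":[0.15,0.3,0],"twist":0},{"grip":167,"travel":[0.1,0.25,0],"twist":0},{"grip":167,"travel":[0,0,0],"twist":0},{"grip":167,"travel":[0,0,0],"twist":0}]'
python3 -m jog '[{"grip":167,"travel":[-0.6,-1.5,0],"twist":0},{"grip":167,"travel":[-1,-3,2],"twist":0},{"grip":167,"travel":[-1,-4,4.5],"twist":0},{"grip":167,"travel":[-1,-4.5,4.5],"twist":0},{"grip":167,"travel":[-1,-4.5,2],"twist":0},{"grip":167,"travel":[0,-4.5,0],"twist":0},{"grip":167,"travel":[0,-4.5,0],"twist":0},{"grip":167,"travel":[0,0,0],"twist":0}]'
python3 - <<'E'
from h import *
a=camera("top");b=camera("scene")
A=cv2.resize(a[150:215,232:322],(720,520),interpolation=cv2.INTER_CUBIC)
B=cv2.resize(b[170:230,215:305],(720,480),interpolation=cv2.INTER_CUBIC)
cv2.imwrite("pics/p4.png",cv2.resize(np.vstack([A,B])[:,:,::-1],(432,600)))
for n,im in (("top",a),("scene",b)):
  c,ar=padpix(n,im); print(n,c,ar,back(n,c,.024).round(4) if c is not None else 0)
E
```

```text
time: 5.6
position: [0.5175, -0.0488, 0.0475]
tool_rot: [0.822, 0.569, 0.0, 0.0]
ft_force: [0.2, -0.1, 0.2]
grip_width: 0.0297
time: 6.4
position: [0.4766, -0.3034, 0.1602]
tool_rot: [0.824, 0.567, 0.0, 0.004]
ft_force: [1.0, 0.1, 1.0]
grip_width: 0.0304
top [274.49019608 182.23529412] 204 [[ 0.5245 -0.0259  0.024 ]]
scene [250.60465116 197.62790698] 43 [[ 0.5292 -0.0247  0.024 ]]
```

View pics/p4.png

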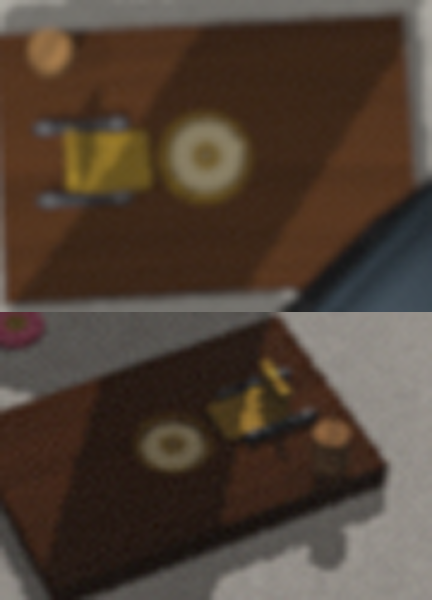

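The pad sits concentric in the brass ring in both views: top crop (207,156), scene crop (172,445). Its top triangulates correctly at z = 0.024, so it has dropped flush. Next is the keeper: I'll close the fingers and go round behind the tab.

```bash
python3 -m jog '[{"grip":255,"travel":[0.5,4.9,0],"twist":3.2},{"grip":255,"travel":[0.5,4.9,0],"twist":3.2},{"grip":255,"travel":[0.5,4.9,0],"twist":3.2},{"grip":255,"travel":[0.5,4.9,0],"twist":3.2},{"grip":255,"travel":[0.5,4.9,0],"twist":3.2},{"grip":255,"travel":[0.5,4.9,0],"twist":3.2},{"grip":255,"travel":[0.5,4.9,0],"twist":3.2},{"grip":255,"travel":[0.5,5,0],"twist":3.2}]'
python3 -m jog '[{"grip":255,"travel":[0,0.5,0],"twist":0},{"grip":255,"travel":[0,0,-3.5],"twist":0},{"grip":255,"travel":[0,0,-3.5],"twist":0},{"grip":255,"travel":[0,0,-2],"twist":0},{"grip":255,"travel":[0,0,-1.2],"twist":0},{"grip":255,"travel":[0,0,0],"twist":0}]'
python3 - <<'E'
from h import *
save("scene","p5.png",(200,140,310,225),7)
E
```

```text
time: 7.3
position: [0.5137, 0.0997, 0.159]
tool_rot: [0.674, 0.739, -0.001, -0.001]
ft_force: [0.1, 0.6, 0.4]
grip_width: 0.0001
time: 7.9
position: [0.5137, 0.1016, 0.0559]
tool_rot: [0.676, 0.737, -0.001, -0.002]
ft_force: [0.6, 0.2, 0.6]
grip_width: 0.0006
```

View pics/p5.png

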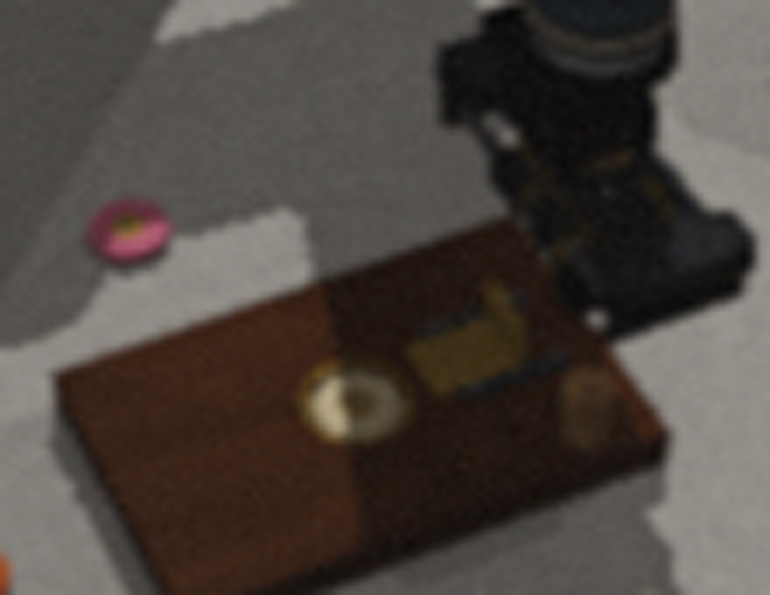

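The seated pad (357,403) shows centred in the ring. The fingers are behind the tab (505,320), clear of the cork (590,410). I'll push along the block's -y.

```bash
python3 -m jog '[{"grip":255,"travel":[0.2,-0.7,0.2],"twist":0},{"grip":255,"travel":[0.06,-0.7,0],"twist":0},{"grip":255,"travel":[0.06,-0.7,0],"twist":0},{"grip":255,"travel":[0.06,-0.7,0],"twist":0},{"grip":255,"travel":[0.06,-0.7,0],"twist":0},{"grip":255,"travel":[0.06,-0.7,0],"twist":0},{"grip":255,"travel":[0.06,-0.7,0],"twist":0}]'
python3 -m jog '[{"grip":255,"travel":[0.03,-0.4,0],"twist":0},{"grip":255,"travel":[0.03,-0.3,0],"twist":0},{"grip":255,"travel":[0,0,0],"twist":0}]'
```

```text
time: 8.65
position: [0.5213, 0.0519, 0.0594]
tool_rot: [0.676, 0.737, 0.0, 0.0]
ft_force: [0.2, 1.6, 1.6]
grip_width: 0.0004
time: 8.95
position: [0.5217, 0.0452, 0.0592]
tool_rot: [0.676, 0.737, 0.0, -0.0]
ft_force: [0.4, 0.3, 0.9]
grip_width: 0.0005
```

```bash
python3 -m jog '[{"grip":255,"travel":[0.01,-0.1,0],"twist":0},{"grip":255,"travel":[0.01,-0.1,0],"twist":0},{"grip":255,"travel":[0,0,0],"twist":0}]'; python3 -m jog '[{"grip":255,"travel":[0.01,-0.1,0],"twist":0},{"grip":255,"travel":[0,0,0],"twist":0}]'
```

```text
time: 9.25
position: [0.5217, 0.045, 0.0592]
tool_rot: [0.676, 0.737, 0.001, -0.001]
ft_force: [0.4, 7.6, 1.3]
grip_width: 0.0002
time: 9.45
position: [0.5217, 0.0449, 0.0592]
tool_rot: [0.676, 0.737, 0.001, -0.001]
ft_force: [1.8, 12.4, 1.6]
grip_width: 0.0003
```

The force climbs to 12 N with no further motion, at y = 0.045 against a predicted home of 0.043: that's the stop. I'll back off, lift away and check.

```bash
python3 -m jog '[{"grip":255,"travel":[-0.1,1.5,0],"twist":0},{"grip":255,"travel":[-0.1,1.5,0],"twist":0},{"grip":255,"travel":[0,2,3],"twist":0},{"grip":255,"travel":[0,4.5,4.5],"twist":0},{"grip":255,"travel":[-1,4.5,4.5],"twist":0},{"grip":255,"travel":[-1,4.5,3],"twist":0},{"grip":255,"travel":[-1,4.5,0],"twist":0},{"grip":255,"travel":[-1,4.5,0],"twist":0}]'
python3 -m jog '[{"grip":255,"travel":[-1,4.5,0],"twist":0},{"grip":255,"travel":[-1,4.5,0],"twist":0},{"grip":255,"travel":[0,0,0],"twist":0},{"grip":255,"travel":[0,0,0],"twist":0}]'
python3 - <<'E'
from h import *
a=camera("top");b=camera("scene")
A=cv2.resize(a[150:215,232:322],(720,520),interpolation=cv2.INTER_CUBIC)
B=cv2.resize(b[170:230,215:305],(720,480),interpolation=cv2.INTER_CUBIC)
cv2.imwrite("pics/p6.png",cv2.resize(np.vstack([A,B])[:,:,::-1],(432,600)))
# top-view: expected keeper front edge at home (z~.0285) and pad dot in crop pixels of p6
v=np.array([-.0758*1,1]);v/=np.linalg.norm(v);c=np.array([.5239,-.0259])
for d,z in ((.008,.0295),(.040,.0295),(.058,.0555),(0,.024)):
  p=proj("top",[*(c+v*d),z])[0]; print(d,((p-[232,150]+.5)*8*.6).round())
r=search_frame("keeper_tab","top"); print([(np.round(d["at"],4),d["p"]) for d in r])
E
```

```text
time: 10.25
position: [0.4827, 0.2958, 0.1882]
tool_rot: [0.676, 0.737, 0.001, 0.001]
ft_force: [0.6, 0.1, 0.6]
grip_width: 0.0001
time: 10.65
position: [0.4617, 0.3847, 0.1863]
tool_rot: [0.674, 0.738, -0.001, 0.0]
ft_force: [0.4, -0.5, -0.4]
grip_width: 0.0002
0.008 [194. 158.]
0.04 [142. 160.]
0.058 [113. 157.]
0 [206. 158.]
[(array([0.52  , 0.0116, 0.0278]), 0.66), (array([ 0.5216, -0.0246,  0.0232]), 0.28)]
```

View pics/p6.png

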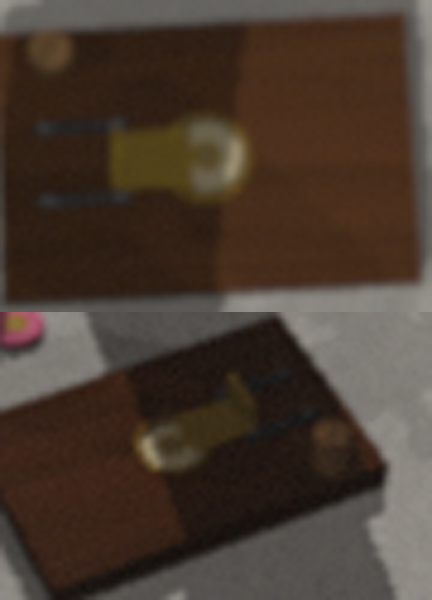

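The keeper's rear edge (110) and front edge (about 192) match the predicted home positions (113 and 194). The plate lies over the seated pad's edge, and the arm is clear.

```bash
python3 -c "from rig import hand_in; print(hand_in())"
```

```text
the job is handed in; nothing more can be done
None
```

The pad is seated in the cup, the keeper is home over its edge, and I've handed the job in at about 11 s of the 42 s allowed. The hand-in gives no verdict, so this rests on my own checks.

**Pad:** I slid it about 86 mm across the block with the two fingertips, and it dropped into the cup. Both cameras show it centred in the brass ring. Taking its top as level with the block, its centre came within about 1 mm (top camera) and 2 mm (scene camera) of the cup's.

**Keeper:** I pushed the tab with closed fingers until it stopped moving and the force rose to about 12 N. In the last top picture its front and rear edges are within 2–3 crop pixels (about 2 mm) of the predicted home position. I have no direct reading of the joint, and the margin above 0.029 m is only 3 mm, so the firm stop is the stronger evidence.

**Rest of the scene:** The cork looks unmoved in the last pictures. I kept away from the other objects but did not measure them again. The arm finished about 0.4 m from the block's middle, 0.19 m up, and reading no contact force.

**Disagreement:** The two cameras differed by 3–4 mm in absolute position. I averaged them and relied on the pad-to-cup distance, where they agreed.

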